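Put a mobile phone on show in the sliding-glass showcase

ROBOT

A 6-joint arm with a two-finger parallel gripper is mounted at the origin on the work surface. World frame = base frame: x ahead of the robot, y to its left, z up, the work surface at z = 0. Lengths are in m, angles in degrees, forces in N, time in s.
With the tool pointing down it reaches from about 0.25 to 0.725 m from the base axis. Payload 9.7 kg.
Tool frame: the origin (TCP) lies at the very end of the fingers, on their centre line; the grasp point (between the pads) lies 19 mm behind it; z points along the fingers, y is the line along which they close (so a half turn about z gives the same grasp; the last joint's range is limited). The gripper opens to 85 mm and grips with 20 to 120 N. Pads are 22 mm wide; open, the fingers measure 114 mm over their backs; the gripper's body (76 mm by 85 mm) begins 54 mm behind the grasp point. The pads swing forward as they close: fully open they stand 13 mm farther back than shut.
Start: joints at [-66.864, 4.979, 10.078, 95.1, 0, 90], TCP at [0.216, -0.506, 0.231] pointing down, gripper open.
Joint ranges: [-179.16, 179.16], [-48.56, 103.87], [-65.8, 70.77], [-126.05, 130.52], [-82.76, 87.17], [-180, 180]. Speed limits (degrees/s): [127.2, 127.2, 147.25, 180, 180, 180].

INTERFACE

Orientations are given as [roll, pitch, yaw] about the fixed x, y, z axes, in that order (R = Rz(yaw) Ry(pitch) Rx(roll)).
In Python, from workcell import telemetry, optics, workorder gives the robot as it stands.
- The arm moves only by the shell command python3 -m handwheel 'ROWS' [FORCE]. ROWS is JSON, a list of rows, each an object of numbers: "tx", "ty", "tz": the shift along the tool's x, y, z in m; "ax", "ay", "az": the turn, a rotation vector about the tool's x, y, z in degrees; "jaw": the gripper command: -1 is shut, 1 is fully open, values between are in proportion. A call has exactly 10 rows; each row shifts and turns the commanded pose from where the row before left it, along the tool's axes as they then stand; what a row does not reach is not made up. A row lasts 1/8 s, in which the tool goes at most 62.5 mm and 10.7 degrees, less where a joint would pass 70% of its speed; a pose out of reach is approached as far as the arm can. A call is refused whole if a number of a shift passes 0.0625 or a number of a turn 10.7, either way. A call with a gripper value outside its range is refused whole. The fingers move at their own pace and stop on an object; FORCE is the grip in N (left out, the last holds). Time passes only in rows, so rows that do not move let the fingers close, or fill a call up. It gives the time, the measured TCP pose, the force, the opening and the grip force at its end, in the units of the state.
- telemetry.get_obs(): the state, without advancing time (a new reading comes with each control period).
- optics.camera(name): name is "side" or "top"; returns a dict with "color" (420x560x3 uint8, red, green, blue), "K" (3x3 intrinsics, pixels), "k1" (the pictures are not rectified: a ray, as slopes to the right and down, at radius r is drawn at 1 + k1 r^2 times it, then the intrinsics apply), "extrinsics" (4x4, takes a point from camera to world coordinates). Camera axes: x right, y down, z forward; pixel columns grow to the right and rows downward; lengths in m; the calibration is good to about 2 mm. A picture is of the moment at which its call begins. There is no depth.
- workorder.job_done(): hands the job in; it is judged then, once.
The state is a dict: "time": time; "q": joint angles; "qd": joint speeds; "joint_efforts": joint torques, N m; "ee_pos": TCP position; "tcp_rot": TCP orientation; "wrist_force": force on the tool from outside, world axes, zero at the start; "torque": the same for the moment, N m; "opening": finger opening in m; "grasp_force": force on a finger pad.
Only numpy, scipy, OpenCV 4.12 (cv2) and the standard library are available. Lean on these libraries where they do the work, as an engineer would, in place of code of your own. Each camera call takes 0.05 s, during which the arm holds its last target. There are 200 camera calls.

TASK

Put the grey mobile phone with the stub antenna on show: press the fingertips down on the sliding rear glass of the table showcase and drag it back over the front glass until the rear half is open, then lay the phone gently, without dropping it, on the empty white plinth inside, centred and square, keypad up and antenna end to the back. Then slide the glass fully shut again in the same way, without leaning hard on it, and leave the other things on the bench where they are.

Things in the scene. Friction and masses are not known exactly. Their poses are not given: they have to be found in the camera images.
- case: Table showcase, fixed, 380 long (its x axis) x 236 wide x 88 mm high: dark wood base, glass sides, aluminium top frame 12 mm wide with 8 mm lips inward over the long sides. Origin: centre of its underside; x points to its back, away from the robot within 0.2 rad; z up. The front half has a fixed glass roof (top at 77 mm) with two phones below it; the rear half a sliding pane. Inner floor at 12 mm
- pane (a joint): Travel in m of the sliding glass pane (190 x 210 x 5 mm, underside at 79, top at 84 mm): 0 = shut, over the rear; grows as it is dragged to the front of the case (case -x) over the fixed glass; 0.160 = fully open at its stop, baring case x 18 to 178 mm. Starts 0 to 10 mm ajar. Shut, its edges are out of reach. About 1.5 N of drag, stays where left, rigid downwards; 10 N of press drags it
- grip_strip (a point): Centre of the black rubber grip strip (26 x 120 mm, flush, the long side across the case) on top of the sliding pane, on the pane's top surface (84 mm above the bench); it moves with the pane: case x = 110 mm minus the pane's travel, case y = 0
- plinth (a point): Centre of the top face of the empty white plinth in the rear bay: 120 mm long (case x) x 60 mm wide, 15 mm high, its top 27 mm above the bench, at case x = 92 mm, y = 0. Axes as the case's
- phone_center (a point): Centre (half-way up) of the grey mobile phone: 110 mm long (its x axis, towards the antenna end) x 46 mm wide (y) x 22 mm thick (z, out of the keypad face), about 0.15 kg. It lies keypad up on the green cutting mat, its antenna end pointing away from the robot within about 0.7 rad; the mat is 3 mm thick
- phone_antenna (a point): Tip of the phone's black stub antenna (10 mm thick), 14 mm beyond the end of the phone's body, 14 mm to the -y side of its middle line
- mat: Green cutting mat, 300 x 220 x 3 mm, fixed to the bench beside the case (on either side), the phone and the marker on it. Origin: centre of its underside
- marker: White marker pen with a black cap, 120 mm long (its x axis), 13 mm thick, lying on the mat's far end. Origin: underside, half-way along. Leave it
- flip_phone: Black folding phone, shut, 96 x 50 x 24 mm, at the left side of the bench. Origin: centre of its underside. Leave it
- handset: Grey telephone handset, 218 mm long, 58 mm wide, 48 mm high, at the right side of the bench. Origin: centre of its underside. Leave it
- cleaner: Blue bottle of glass cleaner, 54 mm in diameter, 150 mm tall, standing at the back of the bench. Origin: centre of its underside. Leave it
- screwdriver: Screwdriver with a red handle, 160 mm long (its x axis, the handle to -x), lying at the left side of the bench. Leave it

How it is judged:
By the outcome, as a careful person would: the job done as asked, in the order asked, and still so for the second after the job is handed in, with the robot touching nothing.
It also fails if it takes over 69 s, if anything falls off the work surface, if the arm or the gripper's body presses on something with over 40 N, if the wrist force passes 120 N, or if a joint passes its speed limit or range.

## Working session

There is one attempt and no reset: what is moved stays moved. The work goes in short steps, Python scripts to look and compute and a shell command to move; the robot and the scene stay as the last step left them, time stands still between calls to the robot, and variables do not carry over. Pictures are saved under pics/ and viewed, at most 10 in all, crops included, and the job is handed in when it is done.

```bash
mkdir -p pics; cat > h.py <<'E'
import numpy as np, cv2
from workcell import telemetry, optics, workorder
def pix(c,p):
    T=np.linalg.inv(c['extrinsics']); q=T[:3,:3]@np.array(p,float)+T[:3,3]
    s=q[:2]/q[2]; s=s*(1+c['k1']*(s@s)); return (np.array(c['K'])@[s[0],s[1],1])[:2]
def at(c,uv,z):
    K=np.array(c['K']); d=np.array([(uv[0]-K[0,2])/K[0,0],(uv[1]-K[1,2])/K[1,1]]); s=d.copy()
    for _ in range(20): s=d/(1+c['k1']*(s@s))
    E=np.array(c['extrinsics']); r=E[:3,:3]@[s[0],s[1],1]; o=E[:3,3]
    return o+r*(z-o[2])/r[2]
def save(c,n,crop=None,f=1):
    im=c['color'][:,:,::-1]
    if crop: x0,y0,x1,y1=crop; im=im[y0:y1,x0:x1]
    cv2.imwrite('pics/'+n,cv2.resize(im,None,fx=f,fy=f,interpolation=cv2.INTER_CUBIC))
E
python3 - <<'E'
from h import *
a=optics.camera('top');b=optics.camera('side')
save(a,'t0.png',None,1.42);save(b,'s0.png',None,1.42)
print(a['K'],a['k1'],a['extrinsics'],b['extrinsics'])
import pickle;pickle.dump((a,b),open('c0.pkl','wb'))
print(telemetry.get_obs())
E
```

```text
[[546.16287625   0.         272.86771546]
 [  0.         546.16287625 215.66225392]
 [  0.           0.           1.        ]] 0.07725886973168856 [[-0.00517244 -0.99916401  0.04055268  0.53531995]
 [-0.99995619  0.00485165 -0.00800479  0.01036336]
 [ 0.00780135 -0.04059231 -0.99914534  1.62066198]
 [ 0.          0.          0.          1.        ]] [[ 9.30029077e-01 -2.30622717e-01  2.86110254e-01  1.26980507e-01]
 [-3.67485593e-01 -5.82588349e-01  7.24944932e-01 -1.16460741e+00]
 [-5.04268961e-04 -7.79361263e-01 -6.26574631e-01  1.10702713e+00]
 [ 0.00000000e+00  0.00000000e+00  0.00000000e+00  1.00000000e+00]]
{'time': 0.1, 'q': array([-6.68639585e+01,  5.00953923e+00,  1.00393486e+01,  9.50994094e+01,
       -1.07609594e-04,  8.99986020e+01]), 'qd': array([ 0.06713307, -0.0145605 ,  0.12427314, -0.01062148,  0.04620674,
       -0.00146537]), 'joint_efforts': array([-2.45382878e-03, -5.21565592e+01,  4.65651226e+01,  1.59490050e-02,
       -3.02462797e-05,  2.00397386e-05]), 'ee_pos': array([ 0.21602433, -0.50558182,  0.23064188]), 'tcp_rot': array([-1.79930400e+02,  1.05911254e-04,  2.31374397e+01]), 'wrist_force': array([ 1.22764367,  0.16885528, -0.77871146]), 'torque': array([ 0.00972397, -0.00602014,  0.03415724]), 'grasp_force': 0.0, 'opening': 0.0851795486806322}
```

View pics/t0.png

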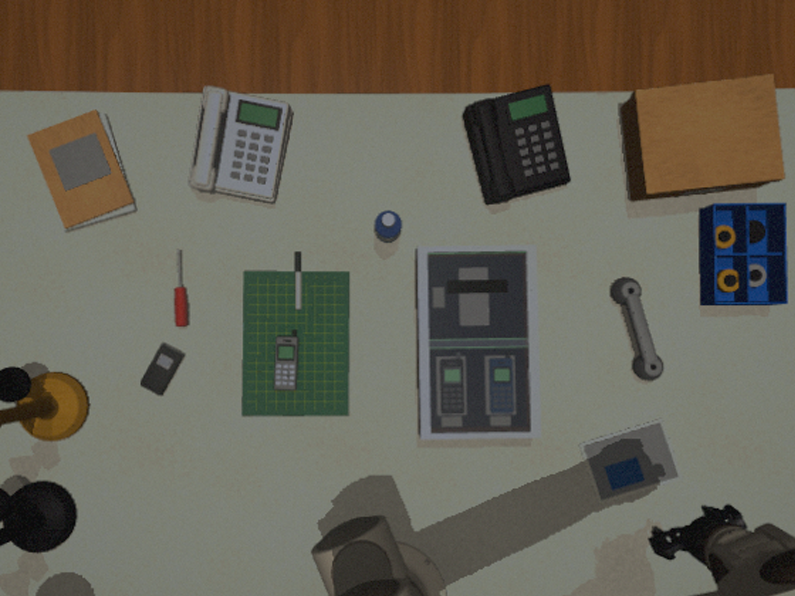

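View pics/s0.png

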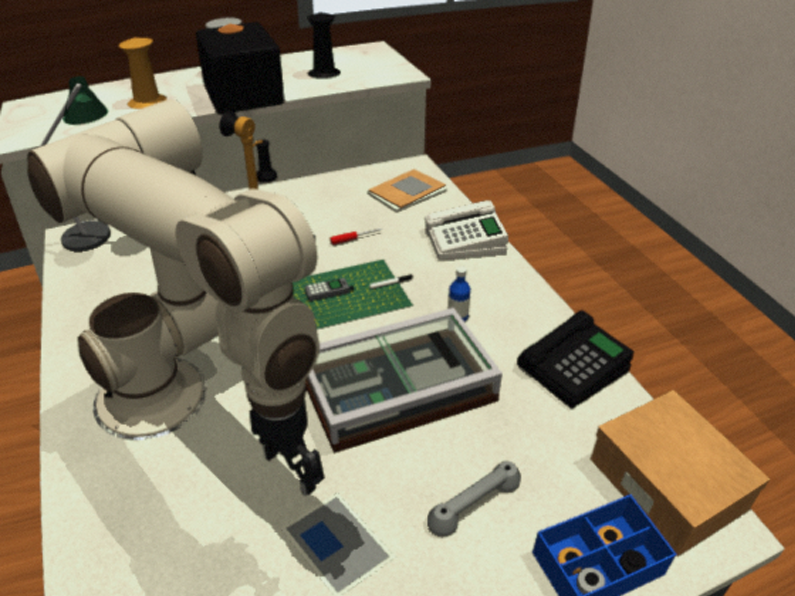

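The top view (at 1.42x) shows the case at about (417..536, 247..438), the black strip at (477,286) and the phone at (287,362) with its antenna tip at (295,332). I'll enlarge these.

```bash
python3 - <<'E'
from h import *
import pickle;a,b=pickle.load(open('c0.pkl','rb'))
im=a['color'][:,:,::-1]
p=cv2.resize(im[165:315,285:385],None,fx=4,fy=4,interpolation=cv2.INTER_CUBIC)
q=cv2.resize(im[222:282,180:220],None,fx=10,fy=10,interpolation=cv2.INTER_CUBIC)
cv2.imwrite('pics/z.png',np.clip(np.hstack([p,q])*1.5,0,255))
E
```

```text
[ WARN:0@0.310] global loadsave.cpp:1063 imwrite_ Unsupported depth image for selected encoder is fallbacked to CV_8U.
```

View pics/z.png

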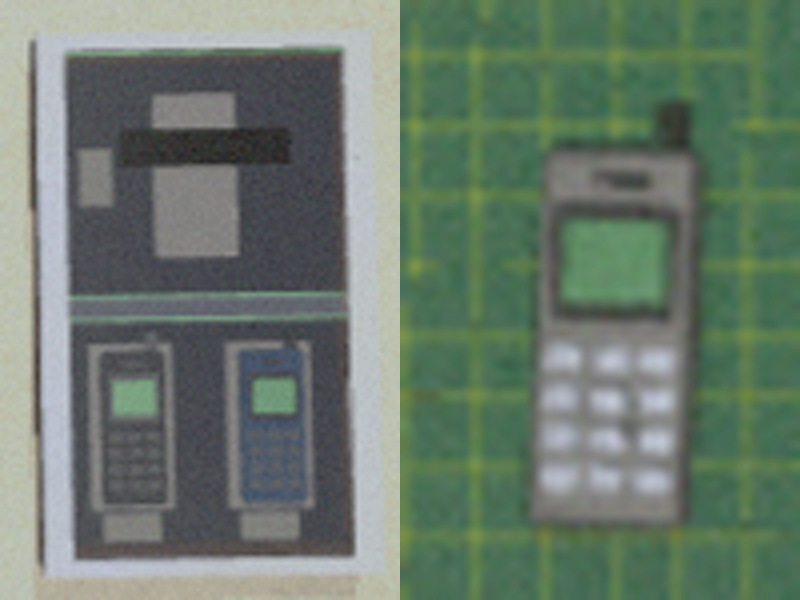

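```bash
python3 - <<'E'
from h import *
import pickle;a,b=pickle.load(open('c0.pkl','rb'))
L=lambda P,z:np.array([at(a,(285+(x+.5)/4-.5,165+(y+.5)/4-.5),z)[:2] for x,y in P])
R=lambda P,z:np.array([at(a,(180+(x-399.5)/10-.5,222+(y+.5)/10-.5),z)[:2] for x,y in P])
def rep(n,Q):
    d=(Q[0]+Q[1]-Q[2]-Q[3])/2; e=(Q[0]+Q[3]-Q[1]-Q[2])/2
    print(n,Q.mean(0).round(4),'yaw',np.degrees(np.arctan2(d[1],d[0])).round(2),np.degrees(np.arctan2(-e[0],e[1])).round(2),'size',np.linalg.norm(d).round(4),np.linalg.norm(e).round(4))
rep('outer',L([(36,33),(370,33),(385,572),(44,577)],.088))
rep('inner',L([(66,52),(343,50),(354,555),(76,558)],.088))
rep('plinth',L([(153,95),(235,95),(239,257),(155,257)],.027))
rep('strip',L([(120,128),(289,128),(289,164),(118,164)],.084))
rep('phone',R([(548,152),(697,148),(684,522),(530,522)],.025))
print(R([(672,102)],.014))
E
```

```text
outer [ 0.528  -0.1804] yaw 0.6 0.17 size 0.3783 0.2358
inner [ 0.5279 -0.1812] yaw 0.57 0.26 size 0.3533 0.194
plinth [ 0.6198 -0.1796] yaw 0.52 -0.28 size 0.1185 0.0606
strip [ 0.6378 -0.179 ] yaw -2.12 -0.29 size 0.0254 0.1196
phone [0.4863 0.207 ] yaw -2.29 0.36 size 0.1079 0.0439
[[0.5542253  0.19175832]]
```

Estimates:
- **Case:** centre (0.528,-0.181), yaw 0.5°.
- **Strip:** (0.638,-0.180), so the pane is about shut.
- **Phone:** (0.486,0.207), yaw -2°.

I'll move above the strip with the jaws shut.

```bash
python3 -m handwheel '[{"az":7.5,"jaw":-1},{"az":7.5,"jaw":-1},{"az":7.6,"jaw":-1},{"tx":0.035,"ty":-0.027,"jaw":-1},{"tx":0.035,"ty":-0.027,"jaw":-1},{"tx":0.035,"ty":-0.027,"jaw":-1},{"tx":0.035,"ty":-0.027,"jaw":-1},{"tx":0.035,"ty":-0.027,"jaw":-1},{"tx":0.035,"ty":-0.027,"jaw":-1},{"tx":0.035,"ty":-0.027,"jaw":-1}]' 60
```

```text
$[0]: bad value
```

```bash
python3 -m handwheel '[{"tx":0,"ty":0,"tz":0,"ax":0,"ay":0,"az":7.5,"jaw":-1},{"tx":0,"ty":0,"tz":0,"ax":0,"ay":0,"az":7.5,"jaw":-1},{"tx":0,"ty":0,"tz":0,"ax":0,"ay":0,"az":7.6,"jaw":-1},{"tx":0.035,"ty":-0.027,"tz":0,"ax":0,"ay":0,"az":0,"jaw":-1},{"tx":0.035,"ty":-0.027,"tz":0,"ax":0,"ay":0,"az":0,"jaw":-1},{"tx":0.035,"ty":-0.027,"tz":0,"ax":0,"ay":0,"az":0,"jaw":-1},{"tx":0.035,"ty":-0.027,"tz":0,"ax":0,"ay":0,"az":0,"jaw":-1},{"tx":0.035,"ty":-0.027,"tz":0,"ax":0,"ay":0,"az":0,"jaw":-1},{"tx":0.035,"ty":-0.027,"tz":0,"ax":0,"ay":0,"az":0,"jaw":-1},{"tx":0.035,"ty":-0.027,"tz":0,"ax":0,"ay":0,"az":0,"jaw":-1}]' 60
```

```text
time: 1.35
ee_pos: [0.4602, -0.3134, 0.2309]
tcp_rot: [-180.0, 0.0, 0.5]
wrist_force: [-0.4, 0.6, -0.1]
opening: -0.0001
grasp_force: 0.0
```

```bash
python3 -m handwheel '[{"tx":0.022,"ty":-0.0165,"tz":0.0155,"ax":0,"ay":0,"az":0,"jaw":-1},{"tx":0.022,"ty":-0.0165,"tz":0.0155,"ax":0,"ay":0,"az":0,"jaw":-1},{"tx":0.022,"ty":-0.0165,"tz":0.0155,"ax":0,"ay":0,"az":0,"jaw":-1},{"tx":0.022,"ty":-0.0165,"tz":0.0155,"ax":0,"ay":0,"az":0,"jaw":-1},{"tx":0.022,"ty":-0.0165,"tz":0.0155,"ax":0,"ay":0,"az":0,"jaw":-1},{"tx":0.022,"ty":-0.0165,"tz":0.0155,"ax":0,"ay":0,"az":0,"jaw":-1},{"tx":0.022,"ty":-0.0165,"tz":0.0155,"ax":0,"ay":0,"az":0,"jaw":-1},{"tx":0.022,"ty":-0.0165,"tz":0.0155,"ax":0,"ay":0,"az":0,"jaw":-1},{"tx":0.002,"ty":0,"tz":0,"ax":0,"ay":0,"az":0,"jaw":-1},{"tx":0,"ty":0,"tz":0,"ax":0,"ay":0,"az":0,"jaw":-1}]'
```

```text
time: 2.6
ee_pos: [0.6358, -0.181, 0.1072]
tcp_rot: [180.0, 0.0, 0.5]
wrist_force: [0.3, 0.2, 0.4]
opening: -0.0001
grasp_force: 0.0
```

```bash
python3 -m handwheel '[{"tx":0,"ty":0,"tz":0.006,"ax":0,"ay":0,"az":0,"jaw":-1},{"tx":0,"ty":0,"tz":0.006,"ax":0,"ay":0,"az":0,"jaw":-1},{"tx":0,"ty":0,"tz":0.006,"ax":0,"ay":0,"az":0,"jaw":-1},{"tx":0,"ty":0,"tz":0.002,"ax":0,"ay":0,"az":0,"jaw":-1},{"tx":0,"ty":0,"tz":0.001,"ax":0,"ay":0,"az":0,"jaw":-1},{"tx":0,"ty":0,"tz":0.001,"ax":0,"ay":0,"az":0,"jaw":-1},{"tx":0,"ty":0,"tz":0.001,"ax":0,"ay":0,"az":0,"jaw":-1},{"tx":0,"ty":0,"tz":0.0005,"ax":0,"ay":0,"az":0,"jaw":-1},{"tx":0,"ty":0,"tz":0,"ax":0,"ay":0,"az":0,"jaw":-1},{"tx":0,"ty":0,"tz":0,"ax":0,"ay":0,"az":0,"jaw":-1}]'
```

```text
time: 3.85
ee_pos: [0.6361, -0.1808, 0.0841]
tcp_rot: [180.0, -0.0, 0.5]
wrist_force: [-1.4, -0.3, 4.2]
opening: -0.0001
grasp_force: 1.8
```

```bash
python3 -m handwheel '[{"tx":0,"ty":0,"tz":0.0005,"ax":0,"ay":0,"az":0,"jaw":-1},{"tx":0,"ty":0,"tz":0.0004,"ax":0,"ay":0,"az":0,"jaw":-1},{"tx":0,"ty":0,"tz":0,"ax":0,"ay":0,"az":0,"jaw":-1},{"tx":-0.002,"ty":0,"tz":0,"ax":0,"ay":0,"az":0,"jaw":-1},{"tx":-0.003,"ty":0,"tz":0,"ax":0,"ay":0,"az":0,"jaw":-1},{"tx":-0.005,"ty":0,"tz":0,"ax":0,"ay":0,"az":0,"jaw":-1},{"tx":-0.005,"ty":0,"tz":0,"ax":0,"ay":0,"az":0,"jaw":-1},{"tx":-0.005,"ty":0,"tz":0,"ax":0,"ay":0,"az":0,"jaw":-1},{"tx":0,"ty":0,"tz":0,"ax":0,"ay":0,"az":0,"jaw":-1},{"tx":0,"ty":0,"tz":0,"ax":0,"ay":0,"az":0,"jaw":-1}]'; python3 - <<'E'
from h import *
c=optics.camera('top');save(c,'d1.png',(280,150,400,330),3.3)
E
```

```text
time: 5.1
ee_pos: [0.6165, -0.181, 0.0841]
tcp_rot: [180.0, -0.1, 0.5]
wrist_force: [-1.8, 0.3, 8.5]
opening: 0.0001
grasp_force: 4.0
```

View pics/d1.png

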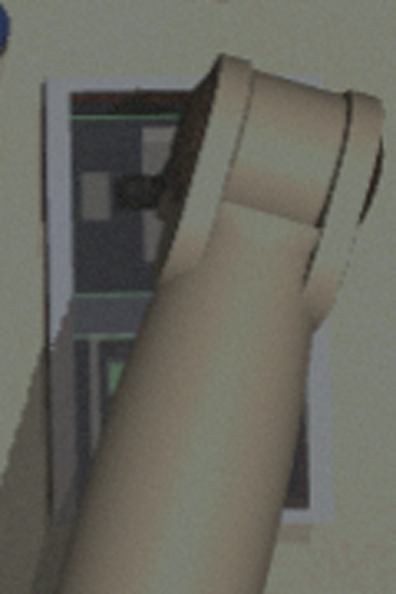

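The pane's rear edge (green line at row 117) has moved about 20 mm from the frame, so it follows the fingers. I'll drag it the rest of the way.

```bash
python3 -m handwheel '[{"tx":-0.006,"ty":0,"tz":0.0002,"ax":0,"ay":0,"az":0,"jaw":-1},{"tx":-0.008,"ty":0,"tz":0,"ax":0,"ay":0,"az":0,"jaw":-1},{"tx":-0.008,"ty":0,"tz":0,"ax":0,"ay":0,"az":0,"jaw":-1},{"tx":-0.008,"ty":0,"tz":0,"ax":0,"ay":0,"az":0,"jaw":-1},{"tx":-0.008,"ty":0,"tz":0,"ax":0,"ay":0,"az":0,"jaw":-1},{"tx":-0.008,"ty":0,"tz":0,"ax":0,"ay":0,"az":0,"jaw":-1},{"tx":-0.008,"ty":0,"tz":0,"ax":0,"ay":0,"az":0,"jaw":-1},{"tx":-0.008,"ty":0,"tz":0,"ax":0,"ay":0,"az":0,"jaw":-1},{"tx":-0.006,"ty":0,"tz":0,"ax":0,"ay":0,"az":0,"jaw":-1},{"tx":-0.002,"ty":0,"tz":0,"ax":0,"ay":0,"az":0,"jaw":-1}]'
```

```text
time: 6.4
ee_pos: [0.5469, -0.1818, 0.084]
tcp_rot: [180.0, -0.2, 0.5]
wrist_force: [2.7, 0.2, 6.2]
opening: -0.0
grasp_force: 3.7
```

```bash
python3 -m handwheel '[{"tx":-0.002,"ty":0,"tz":0.0004,"ax":0,"ay":0,"az":0,"jaw":-1},{"tx":-0.008,"ty":0,"tz":0.0001,"ax":0,"ay":0,"az":0,"jaw":-1},{"tx":-0.009,"ty":0,"tz":0,"ax":0,"ay":0,"az":0,"jaw":-1},{"tx":-0.009,"ty":0,"tz":0,"ax":0,"ay":0,"az":0,"jaw":-1},{"tx":-0.009,"ty":0,"tz":0,"ax":0,"ay":0,"az":0,"jaw":-1},{"tx":-0.009,"ty":0,"tz":0,"ax":0,"ay":0,"az":0,"jaw":-1},{"tx":-0.009,"ty":0,"tz":0,"ax":0,"ay":0,"az":0,"jaw":-1},{"tx":-0.009,"ty":0,"tz":0,"ax":0,"ay":0,"az":0,"jaw":-1},{"tx":-0.005,"ty":0,"tz":0,"ax":0,"ay":0,"az":0,"jaw":-1},{"tx":-0.002,"ty":0,"tz":0,"ax":0,"ay":0,"az":0,"jaw":-1}]'
```

```text
time: 7.65
ee_pos: [0.4766, -0.1827, 0.084]
tcp_rot: [179.9, -0.3, 0.5]
wrist_force: [5.3, -0.1, 8.4]
opening: 0.0002
grasp_force: 4.1
```

```bash
python3 -m handwheel '[{"tx":0,"ty":0,"tz":-0.02,"ax":0,"ay":0,"az":0,"jaw":-1},{"tx":0,"ty":0,"tz":-0.04,"ax":0,"ay":0,"az":0,"jaw":0.6},{"tx":0,"ty":-0.04,"tz":-0.01,"ax":0,"ay":0,"az":0,"jaw":0.6},{"tx":0.001,"ty":-0.05,"tz":0,"ax":0,"ay":0,"az":0,"jaw":0.6},{"tx":0.001,"ty":-0.05,"tz":0,"ax":0,"ay":0,"az":0,"jaw":0.6},{"tx":0.001,"ty":-0.05,"tz":0,"ax":0,"ay":0,"az":0,"jaw":0.6},{"tx":0.001,"ty":-0.05,"tz":0,"ax":0,"ay":0,"az":2.5,"jaw":0.6},{"tx":0.001,"ty":-0.05,"tz":0,"ax":0,"ay":0,"az":0,"jaw":0.6},{"tx":0.001,"ty":-0.05,"tz":0,"ax":0,"ay":0,"az":0,"jaw":0.6},{"tx":0.001,"ty":-0.05,"tz":0,"ax":0,"ay":0,"az":0,"jaw":0.6}]' 40; python3 - <<'E'
from h import *
b=optics.camera('side');a=optics.camera('top')
cv2.imwrite('pics/o1.png',np.hstack([cv2.resize(c['color'][60:360,x:x+260,::-1],None,fx=1.5,fy=1.5) for c,x in ((b,180),(a,150))]))
E
```

```text
time: 8.9
ee_pos: [0.4793, 0.0885, 0.16]
tcp_rot: [-174.8, 0.1, 7.5]
wrist_force: [0.5, -0.6, 0.9]
opening: 0.0682
grasp_force: 0.0
```

View pics/o1.png

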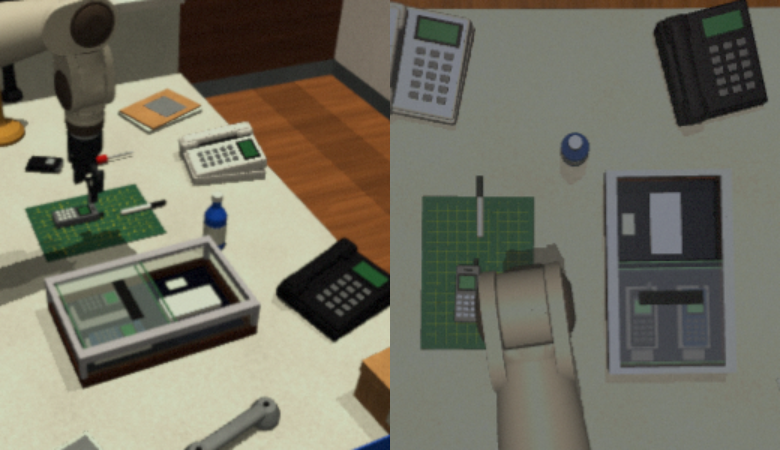

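The rear half is open and the pane is over the front; the phone is undisturbed. The arm lags in roll and yaw, so I'll finish the traverse slower and let it settle.

```bash
python3 -m handwheel '[{"tx":0,"ty":-0.015,"tz":0,"ax":0,"ay":0,"az":0,"jaw":0.6},{"tx":0,"ty":-0.01,"tz":0,"ax":0,"ay":0,"az":0,"jaw":0.6},{"tx":0,"ty":0,"tz":0.015,"ax":0,"ay":0,"az":0,"jaw":0.6},{"tx":0,"ty":0,"tz":0.02,"ax":0,"ay":0,"az":0,"jaw":0.6},{"tx":0,"ty":0,"tz":0.02,"ax":0,"ay":0,"az":0,"jaw":0.6},{"tx":0,"ty":0,"tz":0.01,"ax":0,"ay":0,"az":0,"jaw":0.6},{"tx":0,"ty":0,"tz":0,"ax":0,"ay":0,"az":0,"jaw":0.6},{"tx":0,"ty":0,"tz":0,"ax":0,"ay":0,"az":0,"jaw":0.6},{"tx":0,"ty":0,"tz":0,"ax":0,"ay":0,"az":0,"jaw":0.6},{"tx":0,"ty":0,"tz":0,"ax":0,"ay":0,"az":0,"jaw":0.6}]'
```

```text
time: 10.25
ee_pos: [0.4774, 0.1021, 0.098]
tcp_rot: [-174.1, 0.1, 8.7]
wrist_force: [-0.3, -0.4, 0.7]
opening: 0.068
grasp_force: 0.0
```

```bash
python3 -m handwheel '[{"tx":0,"ty":0,"tz":0,"ax":-5.9,"ay":0,"az":0,"jaw":0.6},{"tx":0,"ty":0,"tz":0,"ax":0,"ay":0,"az":5.3,"jaw":0.6},{"tx":0,"ty":0,"tz":0,"ax":0,"ay":0,"az":5.3,"jaw":0.6},{"tx":0.001,"ty":-0.018,"tz":0,"ax":0,"ay":0,"az":0,"jaw":0.6},{"tx":0.001,"ty":-0.0175,"tz":0,"ax":0,"ay":0,"az":0,"jaw":0.6},{"tx":0.001,"ty":-0.0175,"tz":0,"ax":0,"ay":0,"az":0,"jaw":0.6},{"tx":0.001,"ty":-0.0175,"tz":0,"ax":0,"ay":0,"az":0,"jaw":0.6},{"tx":0.001,"ty":-0.0175,"tz":0,"ax":0,"ay":0,"az":0,"jaw":0.6},{"tx":0,"ty":-0.017,"tz":0,"ax":0,"ay":0,"az":0,"jaw":0.6},{"tx":0,"ty":0,"tz":0,"ax":0,"ay":0,"az":0,"jaw":0.6}]'; python3 - <<'E'
from h import *
b=optics.camera('side')
for n,p in (('phone ctr top',(.4863,.207,.025)),('antenna tip',(.5548,.191,.014))): print(n,pix(b,p))
save(b,'p1.png',(190,150,310,240),6)
E
```

```text
time: 11.5
ee_pos: [0.4851, 0.0893, 0.1045]
tcp_rot: [-174.9, 0.4, 7.5]
wrist_force: [0.2, -0.4, 0.4]
opening: 0.0685
grasp_force: 0.0
phone ctr top [229.97452921 201.74591442]
antenna tip [249.04240451 202.38776838]
```

View pics/p1.png

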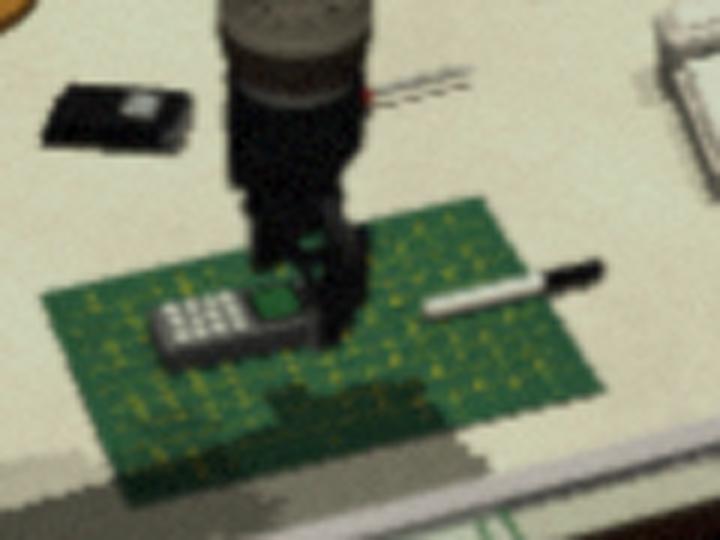

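The gripper has not reached the phone, so something limits the arm. I'll check the joints.

```bash
python3 -c "
from h import *
o=telemetry.get_obs();print(o['q'].round(2),o['ee_pos'],o['tcp_rot'])"
```

```text
[  7.45  -3.09 -12.25  81.22   5.09 179.94] [0.48505013 0.08891718 0.10434506] [-174.91116441    0.3739367     7.50566696]
```

Joint 6 is at its 180° limit. The half-turned grasp (yaw 178°) avoids it: yaw = q1 - q6 + 180. I'll level the tool, then turn by -az.

```bash
python3 -m handwheel '[{"tx":0,"ty":0,"tz":0,"ax":-5.1,"ay":0,"az":0,"jaw":0.6},{"tx":0,"ty":0,"tz":0,"ax":0,"ay":0,"az":-10.6,"jaw":0.6},{"tx":0,"ty":0,"tz":0,"ax":0,"ay":0,"az":-10.6,"jaw":0.6},{"tx":0,"ty":0,"tz":0,"ax":0,"ay":0,"az":-10.6,"jaw":0.6},{"tx":0,"ty":0,"tz":0,"ax":0,"ay":0,"az":-10.6,"jaw":0.6},{"tx":0,"ty":0,"tz":0,"ax":0,"ay":0,"az":-10.6,"jaw":0.6},{"tx":0,"ty":0,"tz":0,"ax":0,"ay":0,"az":-10.6,"jaw":0.6},{"tx":0,"ty":0,"tz":0,"ax":0,"ay":0,"az":-10.6,"jaw":0.6},{"tx":0,"ty":0,"tz":0,"ax":0,"ay":0,"az":-10.6,"jaw":0.6},{"tx":0,"ty":0,"tz":0,"ax":0,"ay":0,"az":-10.6,"jaw":0.6}]'
python3 -m handwheel '[{"tx":0,"ty":0,"tz":0,"ax":0,"ay":0,"az":-10.6,"jaw":0.6},{"tx":0,"ty":0,"tz":0,"ax":0,"ay":0,"az":-10.6,"jaw":0.6},{"tx":0,"ty":0,"tz":0,"ax":0,"ay":0,"az":-10.6,"jaw":0.6},{"tx":0,"ty":0,"tz":0,"ax":0,"ay":0,"az":-10.6,"jaw":0.6},{"tx":0,"ty":0,"tz":0,"ax":0,"ay":0,"az":-10.6,"jaw":0.6},{"tx":0,"ty":0,"tz":0,"ax":0,"ay":0,"az":-10.6,"jaw":0.6},{"tx":0,"ty":0,"tz":0,"ax":0,"ay":0,"az":-10.6,"jaw":0.6},{"tx":0,"ty":0.02,"tz":0,"ax":0,"ay":0,"az":0,"jaw":0.6},{"tx":0,"ty":0.02,"tz":0,"ax":0,"ay":0,"az":0,"jaw":0.6},{"tx":0,"ty":0,"tz":0,"ax":0,"ay":0,"az":0,"jaw":0.6}]'
```

```text
time: 12.8
ee_pos: [0.487, 0.0753, 0.1043]
tcp_rot: [-179.7, -0.6, 104.3]
wrist_force: [-0.8, -0.0, -0.1]
opening: 0.0681
grasp_force: 0.0
time: 14.05
ee_pos: [0.4883, 0.1161, 0.1046]
tcp_rot: [179.5, -0.5, 178.2]
wrist_force: [0.0, -0.2, 0.6]
opening: 0.0688
grasp_force: 0.0
```

```bash
python3 -m handwheel '[{"tx":0,"ty":0,"tz":0,"ax":0.5,"ay":-0.5,"az":0,"jaw":0.6},{"tx":0.001,"ty":0.018,"tz":0,"ax":0,"ay":0,"az":0,"jaw":0.6},{"tx":0.001,"ty":0.018,"tz":0,"ax":0,"ay":0,"az":0,"jaw":0.6},{"tx":0.001,"ty":0.018,"tz":0,"ax":0,"ay":0,"az":0,"jaw":0.6},{"tx":0.001,"ty":0.018,"tz":0,"ax":0,"ay":0,"az":0,"jaw":0.6},{"tx":0.001,"ty":0.019,"tz":0,"ax":0,"ay":0,"az":0,"jaw":0.6},{"tx":0,"ty":0,"tz":0.02,"ax":0,"ay":0,"az":0,"jaw":0.6},{"tx":0,"ty":0,"tz":0.02,"ax":0,"ay":0,"az":0,"jaw":0.6},{"tx":0,"ty":0,"tz":0,"ax":0,"ay":0,"az":0,"jaw":0.6},{"tx":0,"ty":0,"tz":0,"ax":0,"ay":0,"az":0,"jaw":0.6}]'
```

```text
time: 15.3
ee_pos: [0.4866, 0.2071, 0.0654]
tcp_rot: [180.0, 0.1, 178.2]
wrist_force: [-0.0, -1.2, -0.1]
opening: 0.0682
grasp_force: 0.0
```

```bash
python3 -m handwheel '[{"tx":0,"ty":0,"tz":0.018,"ax":0,"ay":0,"az":0,"jaw":0.6},{"tx":0,"ty":0,"tz":0.018,"ax":0,"ay":0,"az":0,"jaw":0.6},{"tx":0,"ty":0,"tz":0.016,"ax":0,"ay":0,"az":0,"jaw":0.6},{"tx":0,"ty":0,"tz":0.005,"ax":0,"ay":0,"az":0,"jaw":0.6},{"tx":0,"ty":0,"tz":0.002,"ax":0,"ay":0,"az":0,"jaw":0.6},{"tx":0,"ty":0,"tz":0,"ax":0,"ay":0,"az":0,"jaw":0.6},{"tx":0,"ty":0,"tz":0,"ax":0,"ay":0,"az":0,"jaw":-1},{"tx":0,"ty":0,"tz":0,"ax":0,"ay":0,"az":0,"jaw":-1},{"tx":0,"ty":0,"tz":0,"ax":0,"ay":0,"az":0,"jaw":-1},{"tx":0,"ty":0,"tz":0,"ax":0,"ay":0,"az":0,"jaw":-1}]' 30
```

```text
time: 16.55
ee_pos: [0.4868, 0.2068, 0.0063]
tcp_rot: [180.0, 0.1, 178.1]
wrist_force: [-0.1, -0.1, 4.9]
opening: 0.0455
grasp_force: 31.8
```

```bash
python3 -m handwheel '[{"tx":0,"ty":0,"tz":-0.01,"ax":0,"ay":0,"az":0,"jaw":-1},{"tx":0,"ty":0,"tz":-0.03,"ax":0,"ay":0,"az":0,"jaw":-1},{"tx":0,"ty":0,"tz":-0.04,"ax":0,"ay":0,"az":0,"jaw":-1},{"tx":0,"ty":0,"tz":-0.04,"ax":0,"ay":0,"az":-1.2,"jaw":-1},{"tx":0,"ty":0,"tz":-0.01,"ax":0,"ay":0,"az":-1.2,"jaw":-1},{"tx":0,"ty":-0.015,"tz":0,"ax":0,"ay":0,"az":0,"jaw":-1},{"tx":0,"ty":-0.03,"tz":0,"ax":0,"ay":0,"az":0,"jaw":-1},{"tx":0,"ty":-0.03,"tz":0,"ax":0,"ay":0,"az":0,"jaw":-1},{"tx":0,"ty":-0.03,"tz":0,"ax":0,"ay":0,"az":0,"jaw":-1},{"tx":0,"ty":-0.03,"tz":0,"ax":0,"ay":0,"az":0,"jaw":-1}]'
python3 -m handwheel '[{"tx":0,"ty":-0.035,"tz":0,"ax":0,"ay":0,"az":0,"jaw":-1},{"tx":0,"ty":-0.035,"tz":0,"ax":0,"ay":0,"az":0,"jaw":-1},{"tx":0,"ty":-0.035,"tz":0,"ax":0,"ay":0,"az":0,"jaw":-1},{"tx":0,"ty":-0.035,"tz":0,"ax":0,"ay":0,"az":0,"jaw":-1},{"tx":-0.02,"ty":-0.03,"tz":0,"ax":0,"ay":0,"az":0,"jaw":-1},{"tx":-0.03,"ty":-0.03,"tz":0,"ax":0,"ay":0,"az":0,"jaw":-1},{"tx":-0.03,"ty":-0.02,"tz":0,"ax":0,"ay":0,"az":0,"jaw":-1},{"tx":-0.03,"ty":-0.015,"tz":0,"ax":0,"ay":0,"az":0,"jaw":-1},{"tx":-0.015,"ty":-0.01,"tz":0,"ax":0,"ay":0,"az":0,"jaw":-1},{"tx":0,"ty":0,"tz":0,"ax":0,"ay":0,"az":0,"jaw":-1}]'
```

```text
time: 17.8
ee_pos: [0.4864, 0.0698, 0.1336]
tcp_rot: [-180.0, -0.1, -179.5]
wrist_force: [-0.6, 0.6, -1.9]
opening: 0.0453
grasp_force: 31.2
time: 19.05
ee_pos: [0.6141, -0.1731, 0.133]
tcp_rot: [180.0, -0.2, -179.5]
wrist_force: [-1.1, 0.2, -1.7]
opening: 0.0453
grasp_force: 31.2
```

```bash
python3 -m handwheel '[{"tx":-0.003,"ty":-0.003,"tz":0,"ax":0,"ay":0,"az":0,"jaw":-1},{"tx":-0.0034,"ty":-0.004,"tz":0,"ax":0,"ay":0,"az":0,"jaw":-1},{"tx":0,"ty":0,"tz":0,"ax":0,"ay":0,"az":0,"jaw":-1},{"tx":0,"ty":0,"tz":0.01,"ax":0,"ay":0,"az":0,"jaw":-1},{"tx":0,"ty":0,"tz":0.015,"ax":0,"ay":0,"az":0,"jaw":-1},{"tx":0,"ty":0,"tz":0.015,"ax":0,"ay":0,"az":0,"jaw":-1},{"tx":0,"ty":0,"tz":0.015,"ax":0,"ay":0,"az":0,"jaw":-1},{"tx":0,"ty":0,"tz":0.01,"ax":0,"ay":0,"az":0,"jaw":-1},{"tx":0,"ty":0,"tz":0,"ax":0,"ay":0,"az":0,"jaw":-1},{"tx":0,"ty":0,"tz":0,"ax":0,"ay":0,"az":0,"jaw":-1}]'; python3 - <<'E'
from h import *
b=optics.camera('side');a=optics.camera('top')
A=cv2.resize(a['color'][150:320,280:400,::-1],(400,566),interpolation=cv2.INTER_CUBIC)
B=cv2.resize(b['color'][195:335,190:290,::-1],(400,560),interpolation=cv2.INTER_CUBIC)
cv2.imwrite('pics/q.png',np.hstack([A[:560],B]))
E
```

```text
time: 20.3
ee_pos: [0.6217, -0.1792, 0.0713]
tcp_rot: [-180.0, 0.1, -179.5]
wrist_force: [-0.1, 0.1, -0.7]
opening: 0.0453
grasp_force: 31.2
```

View pics/q.png

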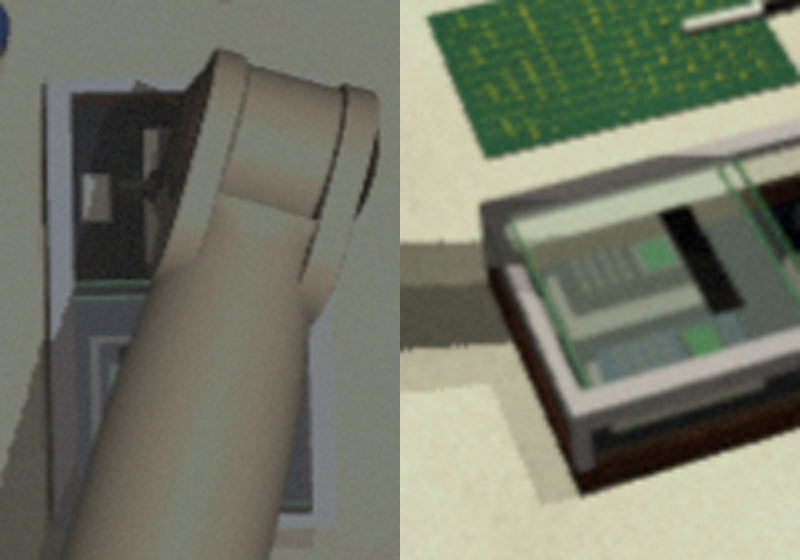

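The phone is entering the open bay with nothing in the way (pane edge at row 285 of the left crop, fingers at row 185). I'll lower it.

```bash
python3 -m handwheel '[{"tx":0.001,"ty":-0.0005,"tz":0.008,"ax":0,"ay":0,"az":0,"jaw":-1},{"tx":0,"ty":0,"tz":0.01,"ax":0,"ay":0,"az":0,"jaw":-1},{"tx":0,"ty":0,"tz":0.01,"ax":0,"ay":0,"az":0,"jaw":-1},{"tx":0,"ty":0,"tz":0.006,"ax":0,"ay":0,"az":0,"jaw":-1},{"tx":0,"ty":0,"tz":0.003,"ax":0,"ay":0,"az":0,"jaw":-1},{"tx":0,"ty":0,"tz":0.002,"ax":0,"ay":0,"az":0,"jaw":-1},{"tx":0,"ty":0,"tz":0.001,"ax":0,"ay":0,"az":0,"jaw":-1},{"tx":0,"ty":0,"tz":0.0005,"ax":0,"ay":0,"az":0,"jaw":-1},{"tx":0,"ty":0,"tz":0,"ax":0,"ay":0,"az":0,"jaw":-1},{"tx":0,"ty":0,"tz":0,"ax":0,"ay":0,"az":0,"jaw":-1}]'
```

```text
time: 21.65
ee_pos: [0.6205, -0.1796, 0.0304]
tcp_rot: [-180.0, 0.0, -179.5]
wrist_force: [-0.6, -0.3, -1.2]
opening: 0.0453
grasp_force: 31.2
```

```bash
python3 -m handwheel '[{"tx":0,"ty":0,"tz":0.0003,"ax":0,"ay":0,"az":0,"jaw":-1},{"tx":0,"ty":0,"tz":0.0003,"ax":0,"ay":0,"az":0,"jaw":-1},{"tx":0,"ty":0,"tz":0.0003,"ax":0,"ay":0,"az":0,"jaw":-1},{"tx":0,"ty":0,"tz":0.0003,"ax":0,"ay":0,"az":0,"jaw":-1},{"tx":0,"ty":0,"tz":0,"ax":0,"ay":0,"az":0,"jaw":-1},{"tx":0,"ty":0,"tz":0,"ax":0,"ay":0,"az":0,"jaw":-1},{"tx":0,"ty":0,"tz":0,"ax":0,"ay":0,"az":0,"jaw":-1},{"tx":0,"ty":0,"tz":0,"ax":0,"ay":0,"az":0,"jaw":-1},{"tx":0,"ty":0,"tz":0,"ax":0,"ay":0,"az":0,"jaw":-1},{"tx":0,"ty":0,"tz":0,"ax":0,"ay":0,"az":0,"jaw":-1}]'
```

```text
time: 22.9
ee_pos: [0.6205, -0.1797, 0.0304]
tcp_rot: [-180.0, 0.1, -179.5]
wrist_force: [-3.7, 1.8, 9.0]
opening: 0.0455
grasp_force: 32.4
```

```bash
python3 -m handwheel '[{"tx":0,"ty":0,"tz":-0.0005,"ax":0,"ay":0,"az":0,"jaw":-1},{"tx":0,"ty":0,"tz":-0.0002,"ax":0,"ay":0,"az":0,"jaw":-1},{"tx":0,"ty":0,"tz":0,"ax":0,"ay":0,"az":0,"jaw":0.2},{"tx":0,"ty":0,"tz":0,"ax":0,"ay":0,"az":0,"jaw":0.3},{"tx":0,"ty":0,"tz":0,"ax":0,"ay":0,"az":0,"jaw":0.42},{"tx":0,"ty":0,"tz":0,"ax":0,"ay":0,"az":0,"jaw":0.42},{"tx":0,"ty":0,"tz":0,"ax":0,"ay":0,"az":0,"jaw":0.42},{"tx":0,"ty":0,"tz":-0.005,"ax":0,"ay":0,"az":0,"jaw":0.42},{"tx":0,"ty":0,"tz":-0.01,"ax":0,"ay":0,"az":0,"jaw":0.42},{"tx":0,"ty":0,"tz":-0.01,"ax":0,"ay":0,"az":0,"jaw":0.42}]'
```

```text
time: 24.15
ee_pos: [0.6206, -0.1796, 0.0559]
tcp_rot: [-180.0, 0.1, -179.5]
wrist_force: [0.9, -0.2, -0.1]
opening: 0.0609
grasp_force: 0.0
```

```bash
python3 -m handwheel '[{"tx":0,"ty":0,"tz":-0.03,"ax":0,"ay":0,"az":0,"jaw":0.42},{"tx":0,"ty":0,"tz":-0.03,"ax":0,"ay":0,"az":0,"jaw":-1},{"tx":0.02,"ty":0,"tz":-0.01,"ax":0,"ay":0,"az":0,"jaw":-1},{"tx":0.025,"ty":0,"tz":0,"ax":0,"ay":0,"az":0,"jaw":-1},{"tx":0.025,"ty":0,"tz":0,"ax":0,"ay":0,"az":0,"jaw":-1},{"tx":0.025,"ty":0,"tz":0,"ax":0,"ay":0,"az":0,"jaw":-1},{"tx":0.025,"ty":0,"tz":0,"ax":0,"ay":0,"az":0,"jaw":-1},{"tx":0.02,"ty":0,"tz":0,"ax":0,"ay":0,"az":0,"jaw":-1},{"tx":0,"ty":0,"tz":0,"ax":0,"ay":0,"az":0,"jaw":-1},{"tx":0,"ty":0,"tz":0,"ax":0,"ay":0,"az":0,"jaw":-1}]'; python3 - <<'E'
from h import *
b=optics.camera('side');a=optics.camera('top')
A=cv2.resize(a['color'][150:290,290:390,::-1],(400,560),interpolation=cv2.INTER_CUBIC)
B=cv2.resize(b['color'][200:300,260:360,::-1],(400,400),interpolation=cv2.INTER_CUBIC)
cv2.imwrite('pics/r.png',np.clip(1.4*np.hstack([A,np.vstack([B,np.zeros((160,400,3))])]),0,255).astype('uint8'))
print(telemetry.get_obs()['tcp_rot'])
E
```

```text
time: 25.4
ee_pos: [0.4811, -0.181, 0.1253]
tcp_rot: [-180.0, 0.1, -179.5]
wrist_force: [-0.1, 0.3, -0.1]
opening: -0.0001
grasp_force: 0.0
[-1.79987263e+02  4.70046401e-02 -1.79443119e+02]
```

View pics/r.png

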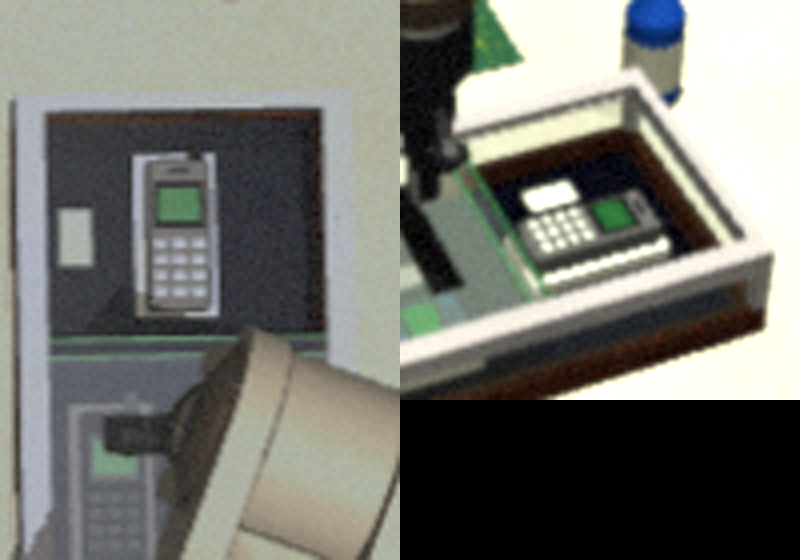

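The phone lies on the plinth, keypad up and antenna to the back: corners at about (147,165), (214,162), (218,310), (150,312), plinth left edge 132..137, ends at rows 155 and 317. I'll check the centring numerically.

```bash
python3 - <<'E'
from h import *
import pickle;a,b=pickle.load(open('c0.pkl','rb'))
L=lambda x,y,z:at(a,(290+(x+.5)/4-.5,150+(y+.5)/4-.5),z)[:2]
Q=np.array([L(*p,.049) for p in [(147,165),(214,162),(218,310),(150,312)]]);print(Q.round(4),Q.mean(0))
d=(Q[0]+Q[1]-Q[2]-Q[3])/2;print(np.degrees(np.arctan2(d[1],d[0])))
P=np.array([L(*p,.027) for p in [(132,155),(137,317),(219,317)]]);print(P.round(4),(P[0]+P[2])/2)
E
```

```text
[[ 0.6699 -0.157 ]
 [ 0.6718 -0.2053]
 [ 0.5651 -0.207 ]
 [ 0.5639 -0.1582]] [ 0.61769662 -0.18186368]
0.8066647650669408
[[ 0.6792 -0.1484]
 [ 0.5607 -0.151 ]
 [ 0.5604 -0.2108]] [ 0.61981291 -0.17958708]
```

Centred within about 2 mm and square. Now I'll press on the strip to shut the glass.

```bash
python3 -m handwheel '[{"tx":0.001,"ty":0,"tz":0.012,"ax":0,"ay":0,"az":0,"jaw":-1},{"tx":0.001,"ty":0,"tz":0.012,"ax":0,"ay":0,"az":0,"jaw":-1},{"tx":0,"ty":0,"tz":0.01,"ax":0,"ay":0,"az":0,"jaw":-1},{"tx":0,"ty":0,"tz":0.003,"ax":0,"ay":0,"az":0,"jaw":-1},{"tx":0,"ty":0,"tz":0.002,"ax":0,"ay":0,"az":0,"jaw":-1},{"tx":0,"ty":0,"tz":0.001,"ax":0,"ay":0,"az":0,"jaw":-1},{"tx":0,"ty":0,"tz":0.001,"ax":0,"ay":0,"az":0,"jaw":-1},{"tx":0,"ty":0,"tz":0.0005,"ax":0,"ay":0,"az":0,"jaw":-1},{"tx":0,"ty":0,"tz":0,"ax":0,"ay":0,"az":0,"jaw":-1},{"tx":0,"ty":0,"tz":0,"ax":0,"ay":0,"az":0,"jaw":-1}]'
```

```text
time: 26.75
ee_pos: [0.4787, -0.181, 0.0841]
tcp_rot: [-180.0, 0.1, -179.5]
wrist_force: [-1.0, 0.5, 5.2]
opening: 0.0002
grasp_force: 2.5
```

```bash
python3 -m handwheel '[{"tx":0,"ty":0,"tz":0.0005,"ax":0,"ay":0,"az":0,"jaw":-1},{"tx":0,"ty":0,"tz":0.0003,"ax":0,"ay":0,"az":0,"jaw":-1},{"tx":-0.002,"ty":0,"tz":0,"ax":0,"ay":0,"az":0,"jaw":-1},{"tx":-0.004,"ty":0,"tz":0,"ax":0,"ay":0,"az":0,"jaw":-1},{"tx":-0.006,"ty":0,"tz":0,"ax":0,"ay":0,"az":0,"jaw":-1},{"tx":-0.008,"ty":0,"tz":0,"ax":0,"ay":0,"az":0,"jaw":-1},{"tx":-0.008,"ty":0,"tz":0,"ax":0,"ay":0,"az":0,"jaw":-1},{"tx":-0.008,"ty":0,"tz":0,"ax":0,"ay":0,"az":0,"jaw":-1},{"tx":-0.006,"ty":0,"tz":0,"ax":0,"ay":0,"az":0,"jaw":-1},{"tx":-0.003,"ty":0,"tz":0,"ax":0,"ay":0,"az":0,"jaw":-1}]'
```

```text
time: 28.0
ee_pos: [0.5244, -0.1805, 0.084]
tcp_rot: [-180.0, 0.2, -179.4]
wrist_force: [-1.7, 2.9, 10.4]
opening: 0.0
grasp_force: 4.9
```

```bash
python3 -m handwheel '[{"tx":-0.004,"ty":0,"tz":0,"ax":0,"ay":0,"az":0,"jaw":-1},{"tx":-0.008,"ty":0,"tz":0,"ax":0,"ay":0,"az":0,"jaw":-1},{"tx":-0.008,"ty":0,"tz":0,"ax":0,"ay":0,"az":0,"jaw":-1},{"tx":-0.008,"ty":0,"tz":0,"ax":0,"ay":0,"az":0,"jaw":-1},{"tx":-0.008,"ty":0,"tz":0,"ax":0,"ay":0,"az":0,"jaw":-1},{"tx":-0.008,"ty":0,"tz":0,"ax":0,"ay":0,"az":0,"jaw":-1},{"tx":-0.008,"ty":0,"tz":0,"ax":0,"ay":0,"az":0,"jaw":-1},{"tx":-0.008,"ty":0,"tz":0,"ax":0,"ay":0,"az":0,"jaw":-1},{"tx":-0.006,"ty":0,"tz":0,"ax":0,"ay":0,"az":0,"jaw":-1},{"tx":-0.003,"ty":0,"tz":0,"ax":0,"ay":0,"az":0,"jaw":-1}]'
```

```text
time: 29.25
ee_pos: [0.5933, -0.1797, 0.0841]
tcp_rot: [-180.0, 0.2, -179.4]
wrist_force: [-1.9, 1.4, 9.4]
opening: -0.0004
grasp_force: 4.6
```

```bash
python3 -m handwheel '[{"tx":-0.004,"ty":0,"tz":0.0001,"ax":0,"ay":0,"az":0,"jaw":-1},{"tx":-0.007,"ty":0,"tz":0,"ax":0,"ay":0,"az":0,"jaw":-1},{"tx":-0.007,"ty":0,"tz":0,"ax":0,"ay":0,"az":0,"jaw":-1},{"tx":-0.007,"ty":0,"tz":0,"ax":0,"ay":0,"az":0,"jaw":-1},{"tx":-0.006,"ty":0,"tz":0,"ax":0,"ay":0,"az":0,"jaw":-1},{"tx":-0.005,"ty":0,"tz":0,"ax":0,"ay":0,"az":0,"jaw":-1},{"tx":-0.004,"ty":0,"tz":0,"ax":0,"ay":0,"az":0,"jaw":-1},{"tx":-0.003,"ty":0,"tz":0,"ax":0,"ay":0,"az":0,"jaw":-1},{"tx":-0.002,"ty":0,"tz":0,"ax":0,"ay":0,"az":0,"jaw":-1},{"tx":0,"ty":0,"tz":0,"ax":0,"ay":0,"az":0,"jaw":-1}]'
```

```text
time: 30.5
ee_pos: [0.6384, -0.1792, 0.0841]
tcp_rot: [-180.0, 0.2, -179.4]
wrist_force: [0.6, 1.2, 7.9]
opening: -0.0001
grasp_force: 4.1
```

```bash
python3 -m handwheel '[{"tx":-0.001,"ty":0,"tz":0.0001,"ax":0,"ay":0,"az":0,"jaw":-1},{"tx":-0.001,"ty":0,"tz":0.0001,"ax":0,"ay":0,"az":0,"jaw":-1},{"tx":-0.001,"ty":0,"tz":0,"ax":0,"ay":0,"az":0,"jaw":-1},{"tx":-0.001,"ty":0,"tz":0,"ax":0,"ay":0,"az":0,"jaw":-1},{"tx":0,"ty":0,"tz":0,"ax":0,"ay":0,"az":0,"jaw":-1},{"tx":0,"ty":0,"tz":0,"ax":0,"ay":0,"az":0,"jaw":-1},{"tx":0,"ty":0,"tz":0,"ax":0,"ay":0,"az":0,"jaw":-1},{"tx":0,"ty":0,"tz":0,"ax":0,"ay":0,"az":0,"jaw":-1},{"tx":0,"ty":0,"tz":0,"ax":0,"ay":0,"az":0,"jaw":-1},{"tx":0,"ty":0,"tz":0,"ax":0,"ay":0,"az":0,"jaw":-1}]'
```

```text
time: 31.75
ee_pos: [0.6409, -0.1795, 0.0841]
tcp_rot: [-180.0, 0.0, -179.5]
wrist_force: [-8.2, 1.6, 12.9]
opening: 0.0001
grasp_force: 6.2
```

It pushes against the stop at 8 N, so the glass is shut. I'll lift off and step aside for a check.

```bash
python3 -m handwheel '[{"tx":0,"ty":0,"tz":-0.005,"ax":0,"ay":0,"az":0,"jaw":-1},{"tx":0,"ty":0,"tz":-0.03,"ax":0,"ay":0,"az":0,"jaw":-1},{"tx":0,"ty":0,"tz":-0.04,"ax":0,"ay":0,"az":0,"jaw":-1},{"tx":0.02,"ty":-0.01,"tz":-0.03,"ax":0,"ay":0,"az":0,"jaw":-1},{"tx":0.03,"ty":-0.03,"tz":0,"ax":0,"ay":0,"az":0,"jaw":-1},{"tx":0.03,"ty":-0.03,"tz":0,"ax":0,"ay":0,"az":0,"jaw":-1},{"tx":0.03,"ty":-0.03,"tz":0,"ax":0,"ay":0,"az":0,"jaw":-1},{"tx":0.03,"ty":-0.03,"tz":0,"ax":0,"ay":0,"az":0,"jaw":-1},{"tx":0.02,"ty":-0.03,"tz":0,"ax":0,"ay":0,"az":0,"jaw":-1},{"tx":0,"ty":0,"tz":0,"ax":0,"ay":0,"az":0,"jaw":-1}]'; python3 - <<'E'
from h import *
b=optics.camera('side');a=optics.camera('top')
A=cv2.resize(a['color'][150:290,290:390,::-1],(400,560),interpolation=cv2.INTER_CUBIC)
B=cv2.resize(a['color'][40:360,60:510,::-1],(400,284))
C=cv2.resize(b['color'][200:300,250:395,::-1],(400,276),interpolation=cv2.INTER_CUBIC)
cv2.imwrite('pics/f.png',np.clip(1.4*np.hstack([A,np.vstack([B,C])]),0,255).astype('uint8'))
E
```

```text
time: 33.0
ee_pos: [0.4817, -0.3426, 0.1872]
tcp_rot: [-180.0, 0.0, -179.6]
wrist_force: [0.3, 0.7, 1.0]
opening: 0.0
grasp_force: 0.0
```

View pics/f.png

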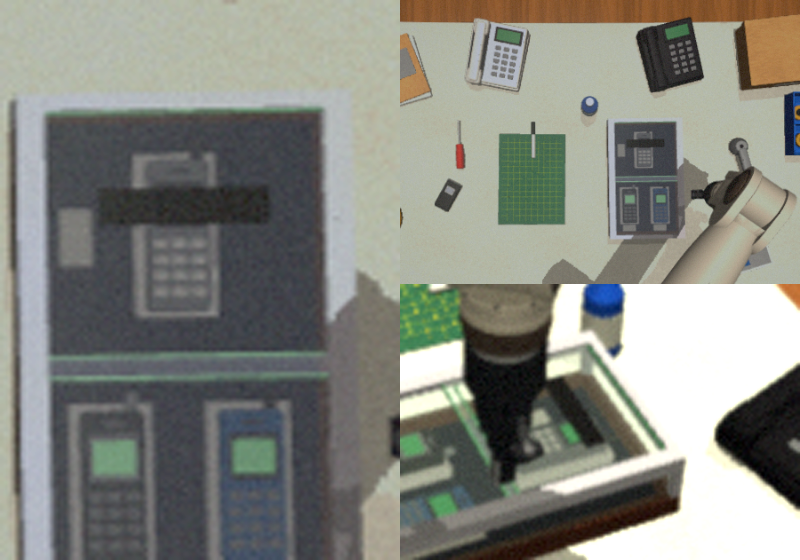

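The glass is shut (green edge hard against the rear frame at row 110, strip at rows 186–223). The phone is under it on the plinth, the other things are where they were, and the arm is clear.

```bash
python3 -c "
from workcell import workorder
print(workorder.job_done())"
```

```text
the job is handed in; nothing more can be done
None
```

The phone is on the plinth inside the case, keypad up, antenna end to the back, centred to within about 2 mm, and the glass is fully shut; I handed the job in at about 33 s, with the other things looking undisturbed in the last picture, but no verdict came back.

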